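# Load a small cheese press and screw it down

## Robot

A 7-joint arm with a two-finger parallel gripper is mounted at the origin on the work surface. World frame = base frame: x ahead of the robot, y to its left, z up, the work surface at z = 0. Lengths are in m, angles in rad, forces in N, time in s.
With the tool pointing down it reaches from about 0.425 to 0.875 m from the base axis. Payload 4.7 kg.
Tool frame: the origin (TCP) lies midway between the tips of the shut fingers; the grasp point (between the pads) lies 19 mm behind it; z points along the fingers, y is the line along which they close (so a half turn about z gives the same grasp; the last joint's range is limited). The gripper opens to 87 mm and grips with 3 to 60 N. Pads are 19 mm wide; open, the fingers measure 117 mm over their backs; the gripper's body (75 mm by 190 mm) begins 51 mm behind the grasp point.
Start: joints at [-1.221, 0.321, -0.07, 1.45, 0.023, 1.371, -0.057], TCP at [0.214, 0.614, 0.223] pointing down, gripper open.
Joint ranges: [-2.86, 2.86], [-0.3, 2.09], [-1.38, 1.24], [0.06, 2.45], [-1.56, 4.7], [0.09, 2.05], [-2.69, 2.69]. Speed limits (rad/s): [2.57, 2.57, 3.14, 3.14, 3.14, 3.14, 3.14].

## Interface

Orientations are given as a rotation vector (axis times angle).
In Python, from bench import monitor, cams, workorder gives the robot as it stands.
- The arm moves only by the tool move_arm, never from a script. Its arguments are lists of equal length, an entry for each row: "slide": the shift along the tool's x, y, z in cm, a list of three; "roll": the turn about the tool's z in rad. In form: {"slide": [[dx, dy, dz], ...], "roll": [roll, ...]}. A call has 1 to 20 rows; each row is the pose to reach, as a shift and turn from the pose commanded when the call began, along the tool's axes at that moment; what a row does not reach only later rows make up. A row lasts 1/10 s, in which the tool goes at most 50 mm and 8.59 degrees, less where a joint would pass 70% of its speed; a pose out of reach is approached as far as the arm can. A call with a gripper value outside its range is refused whole. "gripper" is the finger opening in cm, from 0 to 8.7, set as the call begins (left out, the last holds). The fingers move at their own pace and stop on an object; "squeeze" is the grip in N (left out, the last holds). Time passes only in rows, so rows that repeat a pose let the fingers close. It gives the time, the measured TCP pose, the force, the opening and the grip force at its end, in the units of the state.
- monitor.get_state(): the state, without advancing time (a new reading comes with each control period).
- cams.get_image(name): name is "side" or "top"; returns the picture (480x640x3 uint8, red, green, blue); there is no depth.
- cams.get_calibration(name): a dict with "mtx" (3x3 intrinsics, pixels), "R" (3x3) and "t" (3): a world point X has camera coordinates R X + t. Camera axes: x right, y down, z forward; pixel columns grow to the right and rows downward; lengths in m; the calibration is good to about 2 mm. A picture is of the moment at which its call begins. get_calibration takes no time and is no camera call.
- workorder.close_job(): hands the job in; it is judged then, once.
The state is a dict: "time": time; "joint_positions": joint angles; "qd": joint speeds; "joint_torque": joint torques, N m; "position": TCP position; "tool_rot": TCP orientation; "ft_force": force on the tool from outside, world axes, zero at the start; "torque": the same for the moment, N m; "grip_width": opening from 0.0 (shut) to 1.0 (fully open); "grip_force": force on a finger pad.
Only numpy, scipy, OpenCV 4.12 (cv2) and the standard library are available. Lean on these libraries where they do the work, as an engineer would, in place of code of your own. Each camera call takes 0.05 s, during which the arm holds its last target. There are 200 camera calls.

## Task

Load the mould of the little screw press: the small perforated drain disc goes flat on the bottom, the small cheese on it, and the knobbed follower on top, knob up, in that order. Then swing the press arm over the mould until it meets its stop and screw the collar clockwise all the way to its stop, so that the stack is clamped. Leave everything else on the bench where it stands.

Things in the scene. Friction and masses are not known exactly. Their poses are not given: they have to be found in the camera images.
- press: Small bench press, fixed to the bench. Origin: on the bench under the mould's axis; x points from the mould to the pivot post, z up. Wooden foot 20 mm thick, from x = -70 to 180 mm, 130 mm wide in y. On it stand the white mould and, at x = 140 mm, the steel pivot post, 30 mm in diameter and 145 mm high.
- mould_mouth (a point): Centre of the mouth of the white round mould, at rim height, 90 mm above the bench. Outside diameter 84, bore diameter 68 mm, inner floor 40 mm above the bench.
- post (a point): Top centre of the pivot post, the upright axis about which the arm swings.
- beam (a joint): Swing of the arm about the post (rad): 0 = against its stop, head exactly over the mould; grows as the arm swings clockwise seen from above, away from the mould to the press's +y side; at most 1.7. Stiff: pushing the head takes about 14 N, and it stays where left. Starts at 0.95 to 1.3.
- beam_head (a point): Centre of the top face of the arm's head, a round wooden boss 72 mm in diameter (112 to 130 mm above the bench), 140 mm from the post's axis. The bar from post to head is 26 mm wide, at the same height. A threaded steel sleeve, 51 mm across, stands up out of the head and carries the collar.
- collar (a joint): Turn of the steel screw collar on the arm's head (rad): 0 = fully up, 3.2 = fully down at its stop; grows clockwise seen from above and lowers collar and foot 9.5 mm per rad. Stays where left; pushing a lug takes 4 to 7 N. A ring of 84 mm outside diameter, 8 mm thick, top 171 mm above the bench at 0, 141 mm at 3.2. Starts at 0 to 0.45.
- lug_a (a point): Top centre of one of the collar's two upright round lugs, 12 mm in diameter, 26 mm tall above the collar, 34 mm from the screw axis, 197 mm above the bench at collar 0 (lower by 9.5 mm per rad).
- lug_b (a point): The same for the other lug, straight across.
- foot (a joint): Compression of the sprung pressing ring under the collar (m, 0 = free, at most 0.012; 1.5 N per mm). The ring (outside diameter 54, hole 30 mm) is 111 mm above the bench at collar 0 (9.5 mm lower per rad), does not turn, and meets the follower of a full stack at about 2.6 rad; at 3.2 it is pushed in 5 mm.
- drain_disc: Small white perforated disc without a knob, 58 mm in diameter, 8 mm thick, lying flat. Origin: centre of its underside, z up.
- cheese: Small yellow cheese, firm, a cylinder 56 mm in diameter and 28 mm tall, 100 g, standing. Origin: centre of its underside, z up.
- follower: White disc 62 mm in diameter, 10 mm thick, with a round knob 20 mm in diameter and 16 mm tall on its top. Origin: centre of its underside, z up.
- big_disc: Bystander: white perforated disc of another mould, 80 mm in diameter, 8 mm thick. Too big for this mould. Origin: centre of its underside.
- jar: Bystander: glass jar, 40 mm in diameter, 75 mm tall. Origin: centre of its underside.
- spare_mould: Bystander: empty white cup-shaped mould, 84 mm in diameter, 70 mm tall, standing by itself with no press. Origin: centre of its underside.
- brush: Bystander: flat brush with a white handle, 200 mm long, lying on the far side of the bench.
- spoon: Bystander: spoon with a wooden handle, 200 mm long, lying near the robot.
- wheel_a: Bystander: big cheese wheel, 120 mm in diameter, 75 mm tall, at the back. Origin: centre of its underside.
- wheel_b: Bystander: another such big cheese wheel.
Not all that is in view belongs to the job. What is shaped like the drain_disc but brown is not meant. Leave any turquoise look-alike of the cheese alone.

How it is judged:
By the outcome, as a careful person would: the job done as asked, in the order asked, and still so for the second after the job is handed in, with the robot touching nothing.
It also fails if it takes over 72 s, if anything falls off the work surface, if the arm or the gripper's body presses on something with over 40 N, if the wrist force passes 120 N, or if a joint passes its speed limit or range.

## Working session

There is one attempt and no reset: what is moved stays moved. The work goes in short steps, Python scripts to look and compute and a tool call to move; the robot and the scene stay as the last step left them, time stands still between calls to the robot, and variables do not carry over. Pictures are saved under pics/ and viewed, at most 10 in all, crops included, and the job is handed in when it is done.

Besides the shell and the picture viewer there is one more tool, called as name(argument=value, ...) on one line, values as JSON. move_arm: Moves the arm, as the interface text tells. Its arguments: {"type":"object","properties":{"slide":{"type":"array","items":{"type":"array","items":{"type":"number"}}},"roll":{"type":"array","items":{"type":"number"}},"gripper":{"type":"number"},"squeeze":{"type":"number"}},"required":["slide","roll"]}

```bash
mkdir -p pics; python3 - <<'E'
from bench import monitor, cams
import cv2
for n in("top","side"):
    cv2.imwrite(f"pics/{n}0.png",cams.get_image(n)[:,:,::-1]); c=cams.get_calibration(n); print(n,c)
s=monitor.get_state(); print(s['position'],s['tool_rot'],s['time'],s['grip_width'])
E
```

```text
top {'mtx': array([[544.17380648,   0.        , 328.40462956],
       [  0.        , 544.17380648, 246.13971961],
       [  0.        ,   0.        ,   1.        ]]), 'R': array([[ 0.01517185, -0.99975484, -0.01612699],
       [-0.99785174, -0.014111  , -0.06397487],
       [ 0.06373162,  0.01706296, -0.99782119]]), 't': array([-0.05923218,  0.5413155 ,  1.28419345])}
side {'mtx': array([[458.42477917,   0.        , 323.59661494],
       [  0.        , 458.42477917, 240.98703541],
       [  0.        ,   0.        ,   1.        ]]), 'R': array([[ 0.79101022, -0.61177025,  0.00632382],
       [-0.44701608, -0.58498081, -0.67673782],
       [ 0.41770738,  0.53247969, -0.73619694]]), 't': array([-0.46926807,  0.27190133,  1.04684533])}
[0.2140584  0.61323122 0.2215596 ] [-5.24874951e-01 -3.09723893e+00  2.69697941e-03] 0.1 1.0033099763494742
```

View pics/top0.png

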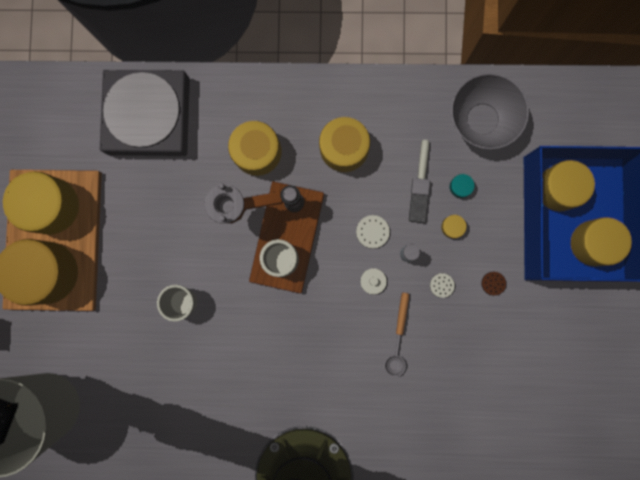

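View pics/side0.png

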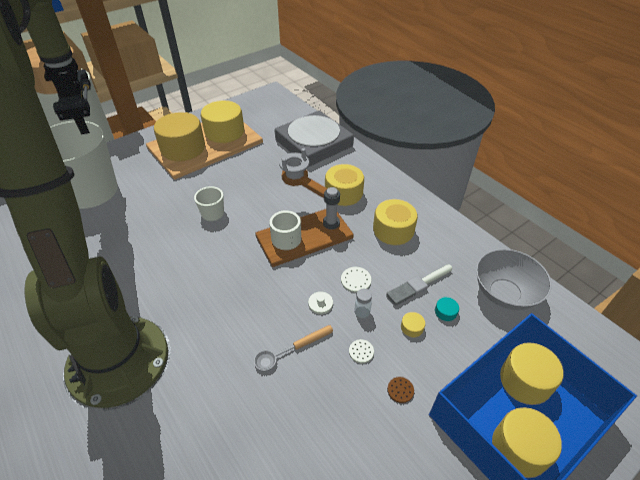

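The top view shows the mould at (278,258), post (290,197), head and collar (225,204), follower (373,281) and drain disc (442,286). It also shows the cheese (455,227), jar (411,254) and big disc (373,232). Next I measure positions and zoom in on the press.

```bash
cat > h.py <<'E'
from bench import monitor, cams
import cv2, numpy as np
def ray(n,uv):
    c=cams.get_calibration(n); d=np.linalg.inv(c['mtx'])@np.array([*uv,1.]); R=c['R']; return -R.T@c['t'], R.T@d
def onz(n,uv,z):
    o,d=ray(n,uv); return o+d*(z-o[2])/d[2]
def proj(n,X):
    c=cams.get_calibration(n); p=c['mtx']@(c['R']@np.array(X)+c['t']); return p[:2]/p[2]
def tri(a,b):
    (o1,d1),(o2,d2)=ray("top",a),ray("side",b)
    s=np.linalg.lstsq(np.c_[d1,-d2],o2-o1,rcond=None)[0]; p,q=o1+d1*s[0],o2+d2*s[1]; return (p+q)/2,np.linalg.norm(p-q)
def blob(im,uv,kind,r=22):
    hsv=cv2.cvtColor(im,cv2.COLOR_RGB2HSV); H,S,V=cv2.split(hsv)
    m={'w':(V>130)&(S<60),'y':(H>15)&(H<35)&(S>110)}[kind].astype(np.uint8)
    k=np.zeros_like(m); cv2.circle(k,tuple(map(int,uv)),r,1,-1); m&=k
    cs,_=cv2.findContours(m,cv2.RETR_EXTERNAL,cv2.CHAIN_APPROX_NONE)
    c=max(cs,key=cv2.contourArea); return c,cv2.fitEllipse(cv2.convexHull(c))
E
python3 - <<'E'
from h import *
T=cv2.imread("pics/top0.png")[:,:,::-1].copy();S=cv2.imread("pics/side0.png")[:,:,::-1].copy()
for nm,a,b,k,z in [("disc",(442,286),(361,351),'w',.008),("cheese",(455,227),(413,324),'y',.028),("foll",(373,281),(320,303),'w',.01),("mould",(278,258),(286,228),'w',.09)]:
    for n,im,uv in(("top",T,a),("side",S,b)):
        c,e=blob(im,uv,k,26 if nm=="mould" else 18); print(nm,n,np.round(e[0],1),np.round(e[1],1),onz(n,e[0],z).round(4))
print("post",onz("top",(290,193),.145))
A=cv2.resize(T[150:300,190:340],None,fx=4,fy=4,interpolation=cv2.INTER_CUBIC)
cv2.imwrite("pics/tc.png",A[:,:,::-1])
B=cv2.resize(S[140:270,250:360],None,fx=4.6,fy=4.6,interpolation=cv2.INTER_CUBIC)
cv2.imwrite("pics/sc.png",B[:,:,::-1])
E
```

```text
disc top [441.8 284.8] [23.6 24.2] [ 0.454  -0.3233  0.008 ]
disc side [361. 351.] [35.7 35.7] [ 0.452  -0.3236  0.008 ]
cheese top [453.9 226.2] [22.9 24.4] [ 0.5928 -0.3479  0.028 ]
cheese side [412.6 324.2] [23.5 24.4] [ 0.5868 -0.3521  0.028 ]
foll top [372.8 280.7] [25.5 25.8] [ 0.4614 -0.1586  0.01  ]
foll side [320. 303.] [35.7 35.7] [ 0.4573 -0.161   0.01  ]
mould top [277.5 257.7] [36.  36.3] [0.5098 0.0619 0.09  ]
mould side [285.6 225.1] [45.8 50. ] [0.5028 0.0486 0.09  ]
post [0.64834862 0.03164803 0.145     ]
```

View pics/tc.png

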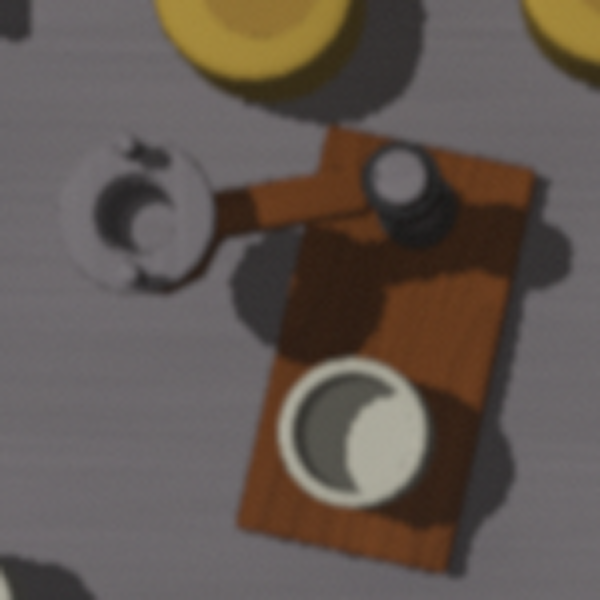

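View pics/sc.png

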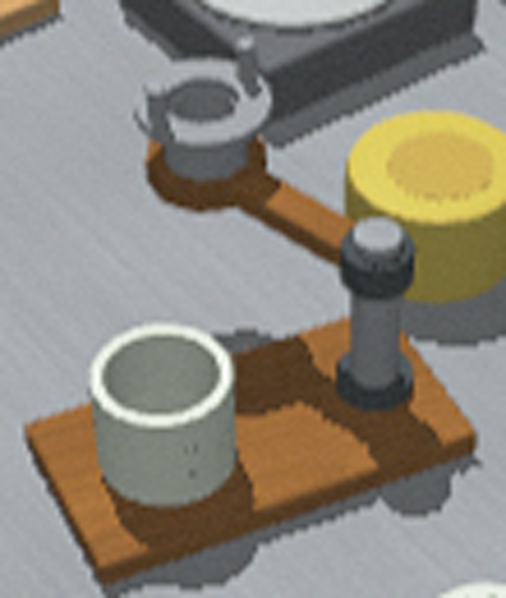

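The crops show the mould rim centre at top (278.5,258) and side (285.4,221.5). The post top is at top (289.8,193.5) and side (332.6,191). The lug tips are at top (221.3,185.5) and (221,217.5), side (303.3,149.3) and (283.7,160.7).

```bash
python3 - <<'E'
from h import *
S=cv2.imread("pics/side0.png")[:,:,::-1].copy()
for nm,uv,z in(("disc",(361,351),.008),("foll",(320,303),.01)):
    m=(S.min(2)>185).astype(np.uint8);k=np.zeros_like(m);cv2.circle(k,uv,18,1,-1);m&=k
    cs,_=cv2.findContours(m,cv2.RETR_EXTERNAL,cv2.CHAIN_APPROX_NONE);c=max(cs,key=cv2.contourArea)
    e=cv2.fitEllipse(cv2.convexHull(c));print(nm,e,onz("side",e[0],z))
M,em=tri((278.5,258),(285.4,221.5));P,ep=tri((289.75,193.5),(332.6,191.1))
print("mould",M,em,"post",P,ep,"dist",np.linalg.norm((M-P)[:2]))
print("mould planes",onz("top",(278.5,258),.09),onz("side",(285.4,221.5),.09))
print("post planes",onz("top",(289.75,193.5),.145),onz("side",(332.6,191.1),.145))
A,ea=tri((221.25,185.5),(303.3,149.3));B,eb=tri((221,217.5),(283.7,160.7))
print("lugs",A,ea,B,eb,np.linalg.norm(A-B),"mid",(A+B)/2,"headdist",np.linalg.norm(((A+B)/2-P)[:2]))
print("collar top",onz("top",(224.25,204),.169))
Rt=cv2.Rodrigues(monitor.get_state()['tool_rot'])[0];print(Rt.round(3))
E
```

```text
disc ((361.0910339355469, 350.0582275390625), (22.258989334106445, 24.66937828063965), 100.1373062133789) [ 0.45372396 -0.32191481  0.008     ]
foll ((320.1829833984375, 301.18377685546875), (20.476024627685547, 24.291601181030273), 87.9842300415039) [ 0.46103085 -0.15687635  0.01      ]
mould [0.50921554 0.05942134 0.09094301] 0.0004892828156736505 post [0.64748656 0.0322513  0.1437738 ] 0.00010207566207631168 dist 0.14091517643426626
mould planes [0.50904849 0.05965684 0.09      ] [0.50991196 0.0600941  0.09      ]
post planes [0.64724749 0.03216984 0.145     ] [0.64663882 0.03114393 0.145     ]
lugs [0.65354886 0.17084592 0.19661412] 0.0009511880002238778 [0.58770735 0.17135445 0.18776099] 0.0007074852390004306 0.06643598613698214 mid [0.6206281  0.17110019 0.19218755] headdist 0.1414227365633251
collar top [0.61911336 0.16909925 0.169     ]
[[-0.944  0.329 -0.   ]
 [ 0.329  0.944 -0.002]
 [-0.    -0.002 -1.   ]]
```

```bash
cat >> h.py <<'E'
def plan(ws,s=None):
    s=s or monitor.get_state(); R=cv2.Rodrigues(np.array(s['tool_rot']))[0]; p=np.array(s['position'])
    psi0=np.arctan2(R[1,1],R[0,1])
    print("t",round(s['time'],2),"p",p.round(4),"psi",round(np.degrees(psi0),1),"tilt",round(np.degrees(np.arccos(-R[2,2])),2),"grip",round(s['grip_width'],3),round(s['grip_force'],1),"F",np.round(s['ft_force'],1),"q",np.round(s['joint_positions'],2))
    for x,y,z,psi in ws:
        print((R.T@(np.array([x,y,z])-p)*100).round(2).tolist(), round((psi0-np.radians(psi)+np.pi)%(2*np.pi)-np.pi,3))
E
python3 - <<'E'
from h import *
plan([(.4,.5,.28,51),(.55,.28,.28,27),(.62,0,.28,0),(.56,-.25,.25,-24),(.454,-.3225,.1,-35.4),(.454,-.3225,.004,-35.4)])
E
```

```text
t 0.1 p [0.2141 0.6132 0.2216] psi 70.8 tilt 0.1 grip 1.003 0.0 F [-0. -1. -0.] q [-1.22  0.32 -0.07  1.45  0.02  1.37 -0.06]
[-21.29, -4.57, -5.83] 0.345
[-42.7, -20.4, -5.8] 0.764
[-58.53, -44.53, -5.76] 1.235
[-61.1, -70.11, -2.72] 1.654
[-53.48, -80.42, 12.3] 1.853
[-53.48, -80.41, 21.9] 1.853
```

move_arm(slide=[[-21.3,-4.6,-5.8],[-21.3,-4.6,-5.8],[-21.3,-4.6,-5.8],[-21.3,-4.6,-5.8],[-21.3,-4.6,-5.8],[-42.7,-20.4,-5.8],[-42.7,-20.4,-5.8],[-42.7,-20.4,-5.8],[-42.7,-20.4,-5.8],[-42.7,-20.4,-5.8],[-42.7,-20.4,-5.8],[-58.5,-44.5,-5.8],[-58.5,-44.5,-5.8],[-58.5,-44.5,-5.8],[-58.5,-44.5,-5.8],[-58.5,-44.5,-5.8],[-58.5,-44.5,-5.8],[-61.1,-70.1,-2.7],[-61.1,-70.1,-2.7],[-61.1,-70.1,-2.7]], roll=[0.35,0.35,0.35,0.35,0.35,0.76,0.76,0.76,0.76,0.76,0.76,1.24,1.24,1.24,1.24,1.24,1.24,1.65,1.65,1.65], gripper=8.0)

```text
time: 2.1
position: [0.5847, -0.1452, 0.262]
tool_rot: [-2.635, -1.71, 0.0]
ft_force: [0.4, 0.6, 0.1]
grip_width: 0.92
grip_force: 0.0
```

```bash
python3 - <<'E'
from h import *
plan([(.5,-.3,.2,-35.4),(.454,-.3225,.1,-35.4),(.454,-.3225,.02,-35.4),(.454,-.3225,.004,-35.4)])
E
```

```text
t 2.1 p [ 0.5847 -0.1452  0.262 ] psi -24.0 tilt 0.03 grip 0.92 0.0 F [0.4 0.6 0.1] q [-0.33  0.23  0.63  1.54 -0.13  1.42 -0.11]
[-17.59, -1.43, 6.2] 0.198
[-21.52, -4.71, 16.2] 0.198
[-21.52, -4.7, 24.2] 0.198
[-21.52, -4.7, 25.8] 0.198
```

move_arm(slide=[[-17.6,-1.4,6.2],[-17.6,-1.4,6.2],[-17.6,-1.4,6.2],[-17.6,-1.4,6.2],[-21.5,-4.7,16.2],[-21.5,-4.7,16.2],[-21.5,-4.7,16.2],[-21.5,-4.7,20],[-21.5,-4.7,20],[-21.5,-4.7,20]], roll=[0.2,0.2,0.2,0.2,0.2,0.2,0.2,0.2,0.2,0.2])

```text
time: 3.1
position: [0.4569, -0.3213, 0.0636]
tool_rot: [2.788, 1.447, 0.0]
ft_force: [1.1, -0.0, 0.7]
grip_width: 0.92
grip_force: 0.0
```

```bash
python3 - <<'E'
from h import *
plan([(.454,-.3225,.02,-35.4),(.454,-.3225,.004,-35.4)])
E
```

```text
t 3.1 p [ 0.4569 -0.3213  0.0636] psi -35.1 tilt 0.01 grip 0.92 0.0 F [ 1.1 -0.   0.7] q [-0.06  0.32  0.73  1.88 -0.25  1.03  0.16]
[-0.26, -0.17, 4.36] 0.004
[-0.26, -0.17, 5.96] 0.004
```

move_arm(slide=[[-0.3,-0.2,2],[-0.3,-0.2,4],[-0.3,-0.2,5.5],[-0.3,-0.2,5.9],[-0.3,-0.2,5.9]], roll=[0,0,0,0,0])

```text
time: 3.6
position: [0.453, -0.3231, 0.0041]
tool_rot: [2.789, 1.446, 0.0]
ft_force: [0.0, -0.1, -0.4]
grip_width: 0.917
grip_force: 0.0
```

move_arm(slide=[[0,0,0],[0,0,0],[0,0,0],[0,0,0],[0,0,0],[0,0,0]], roll=[0,0,0,0,0,0], gripper=5.0, squeeze=20)

```text
time: 4.2
position: [0.4527, -0.3233, 0.0041]
tool_rot: [2.789, 1.445, 0.001]
ft_force: [-0.3, 0.0, 4.6]
grip_width: 0.653
grip_force: 20.0
```

```bash
python3 - <<'E'
from h import *
plan([(.454,-.3225,.1,-35.4),(.50,-.19,.19,-20),(.509,.0597,.19,6.7),(.509,.0597,.12,6.7)])
E
```

```text
t 4.2 p [ 0.4527 -0.3233  0.0041] psi -35.2 tilt 0.05 grip 0.653 20.0 F [-0.3  0.   4.6] q [-0.02  0.4   0.7   1.93 -0.32  0.92  0.22]
[0.15, 0.07, -9.59] 0.003
[13.63, -3.81, -18.59] -0.266
[34.54, -17.48, -18.59] -0.732
[34.54, -17.49, -11.59] -0.732
```

move_arm(slide=[[0.2,0,-4],[0.2,0,-8],[2,-0.5,-12],[5,-1.3,-15],[9,-2.5,-17.5],[13.5,-4,-18.6],[16.5,-5.5,-18.6],[19.5,-7.5,-18.6],[22.5,-9.5,-18.6],[25.5,-11.5,-18.6],[28.5,-13.5,-18.6],[31,-15.2,-18.6],[33,-16.5,-18.6],[34,-17.2,-18.6],[34.5,-17.5,-17],[34.5,-17.5,-15],[34.5,-17.5,-13],[34.5,-17.5,-11.6],[34.5,-17.5,-11.6],[34.5,-17.5,-11.6]], roll=[0,0,-0.05,-0.1,-0.18,-0.26,-0.32,-0.38,-0.44,-0.5,-0.56,-0.62,-0.68,-0.73,-0.73,-0.73,-0.73,-0.73,-0.73,-0.73])

```text
time: 6.2
position: [0.5086, 0.0591, 0.1199]
tool_rot: [2.091, 2.345, -0.0]
ft_force: [0.8, -0.3, 0.3]
grip_width: 0.653
grip_force: 20.0
```

```bash
python3 - <<'E'
from h import *
T=cams.get_image("top");S=cams.get_image("side")
plan([(.509,.0597,.1,6.7),(.509,.0597,.0925,6.7)])
A=cv2.resize(T[200:300,220:340],None,fx=3.3,fy=3.3);B=cv2.resize(S[180:280,230:350],None,fx=3.3,fy=3.3)
cv2.imwrite("pics/d1.png",np.hstack([A,B])[:,:,::-1])
E
```

```text
t 6.3 p [0.5092 0.0595 0.1207] psi 6.6 tilt 0.11 grip 0.651 20.0 F [0.1 0.4 0.5] q [-0.56  0.1   0.42  1.93 -0.05  1.11 -0.01]
[0.02, -0.02, 2.07] -0.002
[0.02, -0.03, 2.82] -0.002
```

View pics/d1.png

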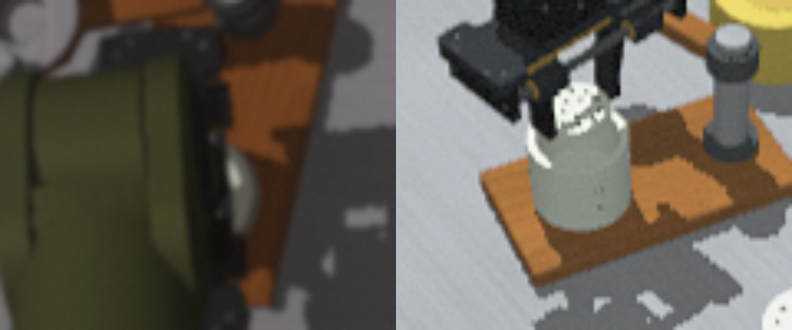

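The side view (right half) shows the disc held level between the fingers, centred over the mould mouth. I lower it to the rim and release.

move_arm(slide=[[0,0,1],[0,0,2],[0,0,2.7],[0,0,2.7],[0,0,2.7],[0,0,2.7]], roll=[0,0,0,0,0,0])

```text
time: 6.9
position: [0.5086, 0.0597, 0.0929]
tool_rot: [2.09, 2.345, 0.001]
ft_force: [-0.1, 0.4, -0.5]
grip_width: 0.65
grip_force: 20.0
```

move_arm(slide=[[0,0,0],[0,0,0],[0,0,0],[0,0,0],[0,0,-4],[0,0,-8],[0,0,-11],[0,0,-11]], roll=[0,0,0,0,0,0,0,0], gripper=7.2)

```text
time: 7.7
position: [0.5113, 0.06, 0.2075]
tool_rot: [2.087, 2.342, 0.012]
ft_force: [0.3, -0.8, -0.3]
grip_width: 0.829
grip_force: 0.0
```

```bash
python3 - <<'E'
from h import *
plan([(.55,-.2,.2,-20),(.592,-.349,.12,-30.5),(.592,-.349,.04,-30.5)])
E
```

```text
t 7.7 p [0.5113 0.06   0.2075] psi 6.6 tilt 0.51 grip 0.829 0.0 F [ 0.3 -0.8 -0.3] q [-0.57  0.03  0.42  1.82 -0.01  1.28 -0.04]
[-26.27, 0.86, 0.71] 0.464
[-41.57, 3.25, 8.71] 0.647
[-41.59, 3.18, 16.7] 0.647
```

move_arm(slide=[[-4,0.1,0.7],[-8,0.2,0.7],[-12,0.4,0.7],[-16,0.5,0.7],[-20,0.7,0.7],[-24,0.9,0.7],[-28,1.2,1],[-32,1.7,2],[-36,2.3,4],[-39,2.8,6.5],[-41.6,3.2,8.7],[-41.6,3.2,12],[-41.6,3.2,15],[-41.6,3.2,16.5],[-41.6,3.2,16.5],[-41.6,3.2,16.5],[-41.6,3.2,16.5]], roll=[0.06,0.12,0.18,0.24,0.32,0.4,0.46,0.52,0.58,0.62,0.65,0.65,0.65,0.65,0.65,0.65,0.65])

```text
time: 9.4
position: [0.5891, -0.3506, 0.0397]
tool_rot: [2.727, 1.554, 0.003]
ft_force: [-0.7, -1.1, 0.5]
grip_width: 0.826
grip_force: 0.0
```

```bash
python3 - <<'E'
from h import *
plan([(.592,-.349,.04,-30.5),(.592,-.349,.016,-30.5)])
T=cams.get_image("top")
A=cv2.resize(T[225:295,240:320],None,fx=6,fy=6,interpolation=cv2.INTER_CUBIC)
cv2.imwrite("pics/d2.png",A[:,:,::-1])
E
```

```text
t 9.4 p [ 0.5891 -0.3506  0.0397] psi -30.6 tilt 0.19 grip 0.826 0.0 F [-0.7 -1.1  0.5] q [ 0.02  0.61  0.66  1.57 -0.4   1.1   0.24]
[0.29, 0.17, -0.03] -0.002
[0.29, 0.16, 2.37] -0.002
```

View pics/d2.png

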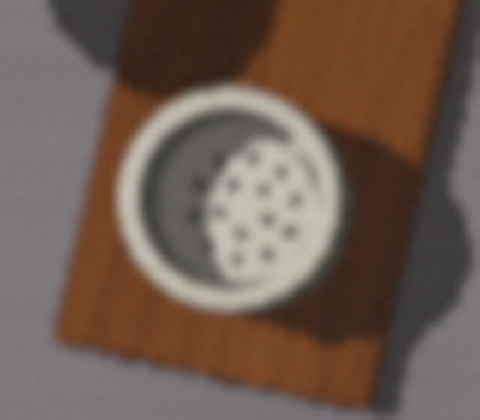

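The crop shows the perforated disc lying in the mould with its holes regular across the floor, so it looks flat. Next is the cheese.

move_arm(slide=[[0.3,0.2,1.2],[0.3,0.2,2.3],[0.3,0.2,2.4],[0.3,0.2,2.4]], roll=[0,0,0,0])

```text
time: 9.85
position: [0.5905, -0.348, 0.0126]
tool_rot: [-2.728, -1.555, 0.002]
ft_force: [-0.1, -0.4, -0.1]
grip_width: 0.825
grip_force: 0.0
```

move_arm(slide=[[0,0,0],[0,0,0],[0,0,0],[0,0,0],[0,0,0]], roll=[0,0,0,0,0], gripper=4.8, squeeze=20)

```text
time: 10.35
position: [0.5915, -0.3487, 0.014]
tool_rot: [2.729, 1.555, 0.001]
ft_force: [0.1, -0.4, 0.4]
grip_width: 0.636
grip_force: 20.0
```

```bash
python3 - <<'E'
from h import *
plan([(.592,-.349,.12,-30.5),(.55,-.2,.2,-20),(.509,.0597,.2,6.7),(.509,.0597,.13,6.7)])
E
```

```text
t 10.35 p [ 0.5915 -0.3487  0.014 ] psi -30.7 tilt 0.06 grip 0.636 20.0 F [ 0.1 -0.4  0.4] q [ 0.02  0.64  0.65  1.58 -0.42  1.07  0.25]
[0.0, 0.07, -10.6] -0.003
[10.68, -11.13, -18.61] -0.186
[30.93, -27.9, -18.63] -0.652
[30.93, -27.91, -11.63] -0.652
```

move_arm(slide=[[0,0,-4],[0,0,-8],[1,-1,-11],[3,-3,-13],[5,-5,-15],[7.5,-7.5,-17],[10.7,-11,-18.6],[13.7,-13.5,-18.6],[16.7,-16,-18.6],[19.7,-18.5,-18.6],[22.7,-21,-18.6],[25.7,-23.5,-18.6],[28.5,-26,-18.6],[30,-27.2,-18.6],[30.9,-27.9,-18],[30.9,-27.9,-16],[30.9,-27.9,-14],[30.9,-27.9,-12.5],[30.9,-27.9,-12.2],[30.9,-27.9,-12.2]], roll=[0,0,-0.02,-0.05,-0.09,-0.14,-0.19,-0.25,-0.31,-0.37,-0.43,-0.5,-0.57,-0.62,-0.65,-0.65,-0.65,-0.65,-0.65,-0.65])

```text
time: 12.35
position: [0.5085, 0.0582, 0.1351]
tool_rot: [-2.092, -2.343, 0.002]
ft_force: [0.5, -0.5, -1.3]
grip_width: 0.634
grip_force: 20.0
```

```bash
python3 - <<'E'
from h import *
S=cams.get_image("side")
plan([(.509,.0597,.0925,6.7)])
cv2.imwrite("pics/d3.png",cv2.resize(S[180:280,230:350],None,fx=4,fy=4)[:,:,::-1])
E
```

```text
t 12.4 p [0.5091 0.0586 0.1358] psi 6.5 tilt 0.03 grip 0.637 20.0 F [-0.   0.9 -0.3] q [-0.61  0.09  0.47  1.92 -0.04  1.15 -0.01]
[0.11, 0.01, 4.33] -0.004
```

View pics/d3.png

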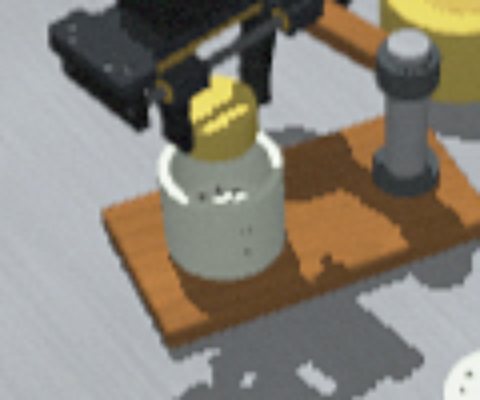

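The cheese hangs level over the mould with the disc visible inside. I lower it and release.

move_arm(slide=[[0.1,0,1.5],[0.1,0,3],[0.1,0,4],[0.1,0,4.3],[0.1,0,4.3],[0.1,0,4.3]], roll=[0,0,0,0,0,0])

```text
time: 13.0
position: [0.5092, 0.0607, 0.0934]
tool_rot: [2.09, 2.345, 0.002]
ft_force: [-0.2, 0.7, -1.0]
grip_width: 0.633
grip_force: 20.0
```

move_arm(slide=[[0,0,0],[0,0,0],[0,0,0],[0,0,0],[0,0,-4],[0,0,-8],[0,0,-10],[0,0,-10]], roll=[0,0,0,0,0,0,0,0], gripper=7.0)

```text
time: 13.8
position: [0.5109, 0.061, 0.1963]
tool_rot: [2.088, 2.343, 0.01]
ft_force: [-0.2, 0.4, -0.8]
grip_width: 0.808
grip_force: 0.0
```

```bash
python3 - <<'E'
from h import *
plan([(.461,-.158,.15,-18.9),(.461,-.158,.05,-18.9)])
E
```

```text
t 13.8 p [0.5109 0.061  0.1963] psi 6.6 tilt 0.4 grip 0.808 0.0 F [-0.2  0.4 -0.8] q [-0.62  0.03  0.46  1.84 -0.02  1.26 -0.04]
[-21.19, -7.5, 4.55] 0.445
[-21.21, -7.57, 14.55] 0.445
```

move_arm(slide=[[-4,-1.4,0],[-8,-2.8,0.5],[-12,-4.2,1.5],[-16,-5.6,2.5],[-19,-6.8,3.5],[-21.2,-7.5,5],[-21.2,-7.5,8],[-21.2,-7.5,11],[-21.2,-7.5,13.5],[-21.2,-7.5,14.5],[-21.2,-7.5,14.5],[-21.2,-7.5,14.5]], roll=[0.08,0.16,0.24,0.32,0.4,0.44,0.44,0.44,0.44,0.44,0.44,0.44], gripper=4.5)

```text
time: 15.0
position: [0.4588, -0.1588, 0.0482]
tool_rot: [2.551, 1.832, 0.001]
ft_force: [0.0, -0.0, -0.4]
grip_width: 0.514
grip_force: 0.0
```

```bash
python3 - <<'E'
from h import *
plan([(.461,-.158,.0135,-18.9)])
T=cams.get_image("top")
A=cv2.resize(T[225:295,240:320],None,fx=6,fy=6,interpolation=cv2.INTER_CUBIC)
cv2.imwrite("pics/d4.png",A[:,:,::-1])
E
```

```text
t 15.0 p [ 0.4588 -0.1588  0.0482] psi -18.6 tilt 0.04 grip 0.514 0.0 F [ 0.  -0.  -0.4] q [-0.37  0.16  0.69  2.07 -0.12  0.96  0.07]
[0.14, 0.18, 3.47] 0.005
```

View pics/d4.png

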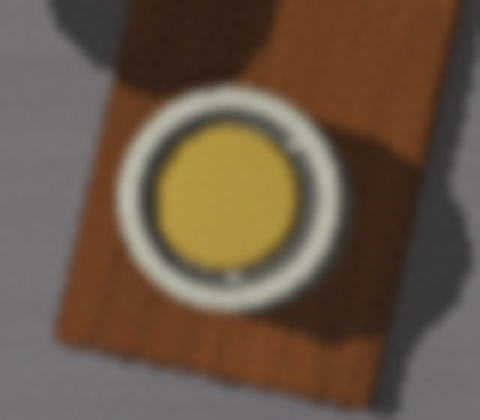

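The cheese sits centred in the mould. Next is the follower.

move_arm(slide=[[0.1,0.2,1.5],[0.1,0.2,2.8],[0.1,0.2,3.4],[0.1,0.2,3.4],[0.1,0.2,3.4]], roll=[0,0,0,0,0])

```text
time: 15.55
position: [0.4607, -0.1584, 0.0139]
tool_rot: [2.552, 1.832, 0.0]
ft_force: [-0.7, 0.2, -0.6]
grip_width: 0.516
grip_force: 0.0
```

move_arm(slide=[[0,0,0],[0,0,0],[0,0,0],[0,0,0],[0,0,0],[0,0,0]], roll=[0,0,0,0,0,0], gripper=1.2, squeeze=25)

```text
time: 16.15
position: [0.4608, -0.1582, 0.0138]
tool_rot: [2.551, 1.833, 0.001]
ft_force: [-0.9, 1.0, 1.2]
grip_width: 0.217
grip_force: 25.0
```

```bash
python3 - <<'E'
from h import *
plan([(.461,-.158,.1,-18.9),(.48,-.05,.16,-6),(.509,.0597,.16,6.7),(.509,.0597,.12,6.7)])
E
```

```text
t 16.15 p [ 0.4608 -0.1582  0.0138] psi -18.6 tilt 0.02 grip 0.217 25.0 F [-0.9  1.   1.2] q [-0.34  0.23  0.68  2.09 -0.18  0.89  0.11]
[0.03, 0.01, -8.62] 0.005
[10.87, -1.63, -14.62] -0.22
[22.2, -2.39, -14.62] -0.442
[22.19, -2.39, -10.62] -0.442
```

move_arm(slide=[[0,0,-4],[0,0,-8],[2,-0.3,-11.5],[5,-0.7,-13.5],[8,-1.2,-14.6],[11,-1.6,-14.6],[14,-1.8,-14.6],[17,-2,-14.6],[19.5,-2.2,-14.6],[21.3,-2.3,-14.6],[22.2,-2.4,-14],[22.2,-2.4,-12.5],[22.2,-2.4,-11],[22.2,-2.4,-10.1],[22.2,-2.4,-10.1],[22.2,-2.4,-10.1]], roll=[0,0,-0.04,-0.1,-0.16,-0.22,-0.28,-0.34,-0.39,-0.43,-0.44,-0.44,-0.44,-0.44,-0.44,-0.44])

```text
time: 17.75
position: [0.5089, 0.0593, 0.1147]
tool_rot: [2.091, 2.344, -0.0]
ft_force: [0.3, 1.1, -0.7]
grip_width: 0.217
grip_force: 25.0
```

```bash
python3 - <<'E'
from h import *
S=cams.get_image("side")
plan([(.509,.0597,.0905,6.7)])
cv2.imwrite("pics/d5.png",cv2.resize(S[180:280,230:350],None,fx=4,fy=4)[:,:,::-1])
E
```

```text
t 17.8 p [0.5092 0.0595 0.1152] psi 6.5 tilt 0.05 grip 0.214 25.0 F [ 0.5  0.4 -0.9] q [-0.63  0.11  0.49  1.94 -0.06  1.1   0.  ]
[0.03, -0.02, 2.47] -0.003
```

View pics/d5.png

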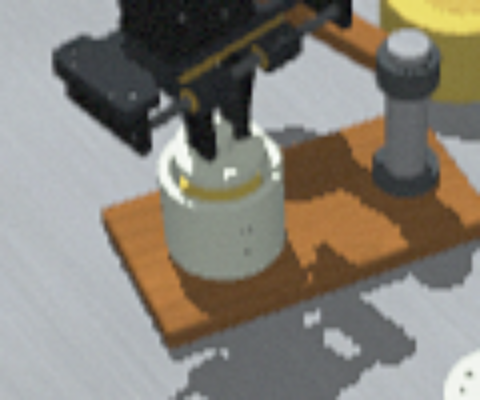

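The follower is over the mouth, level, with the cheese visible beneath it. I lower it gently.

move_arm(slide=[[0,0,0.8],[0,0,1.4],[0,0,1.9],[0,0,2.2],[0,0,2.35],[0,0,2.45],[0,0,2.45],[0,0,2.45]], roll=[0,0,0,0,0,0,0,0])

```text
time: 18.6
position: [0.5087, 0.0598, 0.0902]
tool_rot: [2.09, 2.345, 0.0]
ft_force: [-0.6, 0.4, -0.7]
grip_width: 0.214
grip_force: 25.0
```

move_arm(slide=[[0,0,0],[0,0,0],[0,0,0],[0,0,-2],[0,0,-6],[0,0,-11],[0,0,-15],[0,0,-16],[0,0,-16]], roll=[0,0,0,0,0,0,0,0,0], gripper=3.2)

```text
time: 19.5
position: [0.5098, 0.0599, 0.252]
tool_rot: [2.089, 2.344, 0.006]
ft_force: [-0.9, 0.5, -1.0]
grip_width: 0.369
grip_force: 0.0
```

```bash
python3 - <<'E'
from h import *
plan([(.6205,.1705,.25,0),(.6205,.1705,.22,0)])
T=cams.get_image("top")
S=cams.get_image("side")
A=cv2.resize(S[130:270,230:370],None,fx=4,fy=4,interpolation=cv2.INTER_CUBIC)
cv2.imwrite("pics/d6.png",A[:,:,::-1])
E
```

```text
t 19.5 p [0.5098 0.0599 0.252 ] psi 6.6 tilt 0.23 grip 0.369 0.0 F [-0.9  0.5 -1. ] q [-0.65  0.    0.49  1.76 -0.    1.38 -0.05]
[9.71, 12.26, 0.26] 0.115
[9.71, 12.25, 3.26] 0.115
```

View pics/d6.png

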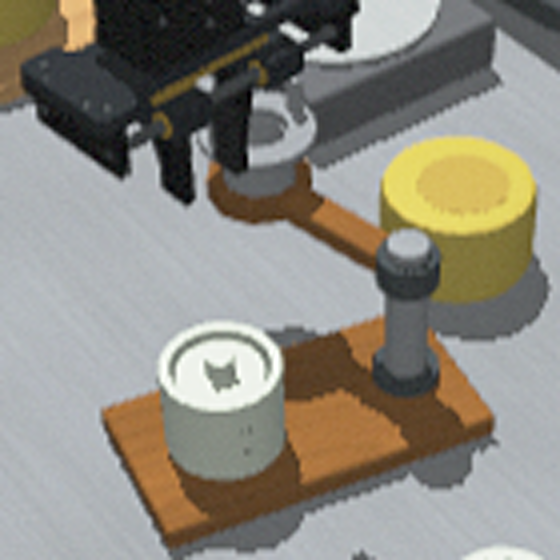

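The follower sits level in the mould, knob up. That was the tenth and last picture, so I work by numbers from here and go to the lugs.

move_arm(slide=[[3,4,0.2],[6,8,0.2],[8.7,11,0.2],[9.7,12.2,0.5],[9.7,12.2,2.5],[9.7,12.2,3.3],[9.7,12.2,3.3],[9.7,12.2,3.3],[9.7,12.2,3.3]], roll=[0.03,0.06,0.1,0.115,0.115,0.115,0.115,0.115,0.115], gripper=8.7)

```text
time: 20.5
position: [0.619, 0.1698, 0.218]
tool_rot: [2.222, 2.22, 0.002]
ft_force: [1.2, -0.6, 0.1]
grip_width: 0.986
grip_force: 0.0
```

```bash
python3 - <<'E'
from h import *
plan([(.6205,.1705,.19,0),(.6205,.1705,.177,0)])
E
```

```text
t 20.5 p [0.619  0.1698 0.218 ] psi -0.0 tilt 0.07 grip 0.986 0.0 F [ 1.2 -0.6  0.1] q [-0.68  0.32  0.47  1.5  -0.15  1.36 -0.2 ]
[0.07, 0.15, 2.8] -0.001
[0.07, 0.15, 4.1] -0.001
```

move_arm(slide=[[0.1,0.15,1],[0.1,0.15,2],[0.1,0.15,2.4],[0.1,0.15,2.8],[0.1,0.15,2.8]], roll=[0,0,0,0,0])

```text
time: 21.0
position: [0.6198, 0.1711, 0.1883]
tool_rot: [-2.221, -2.221, 0.002]
ft_force: [-0.7, -0.3, 0.4]
grip_width: 0.998
grip_force: 0.0
```

move_arm(slide=[[0,0,0.4],[0,0,0.8],[0,0,1.2],[0,0,1.2]], roll=[0,0,0,0])

```text
time: 21.4
position: [0.6199, 0.171, 0.1763]
tool_rot: [-2.221, -2.221, 0.002]
ft_force: [0.3, -0.1, -0.2]
grip_width: 1.0
grip_force: 0.0
```

move_arm(slide=[[0,0,0],[0,0,0],[0,0,0],[0,0,0],[0,0,0]], roll=[0,0,0,0,0], gripper=7.4, squeeze=8)

```text
time: 21.9
position: [0.6213, 0.1711, 0.1772]
tool_rot: [2.221, 2.22, 0.003]
ft_force: [5.3, 1.7, -3.8]
grip_width: 0.917
grip_force: 8.0
```

```bash
python3 - <<'E'
from h import *
plan([(.509,.0597,.1772,67.6)])
H=np.array([-.0258,.139]);H*=.14/np.linalg.norm(H)
for f in np.arange(1,19)*.066:
    c,s=np.cos(f),np.sin(f);d=(np.array([[c,-s],[s,c]])@H-H)*100;print([round(d[1],1),round(d[0],1),0],round(-f,2),end=' ')
E
```

```text
t 21.9 p [0.6213 0.1711 0.1772] psi -0.0 tilt 0.13 grip 0.917 8.0 F [ 5.3  1.7 -3.8] q [-0.67  0.35  0.46  1.55 -0.16  1.28 -0.19]
[-11.14, -11.23, -0.02] -1.18
[np.float64(-0.2), np.float64(-0.9), 0] -0.07 [np.float64(-0.5), np.float64(-1.8), 0] -0.13 [np.float64(-0.8), np.float64(-2.7), 0] -0.2 [np.float64(-1.1), np.float64(-3.5), 0] -0.26 [np.float64(-1.6), np.float64(-4.3), 0] -0.33 [np.float64(-2.1), np.float64(-5.1), 0] -0.4 [np.float64(-2.6), np.float64(-5.9), 0] -0.46 [np.float64(-3.2), np.float64(-6.6), 0] -0.53 [np.float64(-3.8), np.float64(-7.3), 0] -0.59 [np.float64(-4.5), np.float64(-7.9), 0] -0.66 [np.float64(-5.2), np.float64(-8.5), 0] -0.73 [np.float64(-5.9), np.float64(-9.0), 0] -0.79 [np.float64(-6.7), np.float64(-9.5), 0] -0.86 [np.float64(-7.5), np.float64(-10.0), 0] -0.92 [np.float64(-8.3), np.float64(-10.4), 0] -0.99 [np.float64(-9.2), np.float64(-10.7), 0] -1.06 [np.float64(-10.1), np.float64(-11.0), 0] -1.12 [np.float64(-11.0), np.float64(-11.2), 0] -1.19
```

move_arm(slide=[[0,0,0],[-0.2,-0.9,0],[-0.5,-1.8,0],[-0.8,-2.7,0],[-1.1,-3.5,0],[-1.6,-4.3,0]], roll=[0,-0.07,-0.13,-0.2,-0.26,-0.33], squeeze=30)

```text
time: 22.5
position: [0.5805, 0.1565, 0.1775]
tool_rot: [1.819, 2.555, 0.01]
ft_force: [14.4, 5.5, -7.3]
grip_width: 0.907
grip_force: 30.0
```

```bash
python3 - <<'E'
from h import *
plan([]);s=monitor.get_state();print(s['torque'])
H=np.array([-.0258,.139]);H*=.14/np.linalg.norm(H)
c0=np.array([.647,.032]);p=np.array(s['position'])[:2];print(np.linalg.norm(p-c0),np.degrees(np.arctan2(*(p-c0)[::-1])))
E
```

```text
t 22.5 p [0.5805 0.1565 0.1775] psi 19.1 tilt 0.47 grip 0.907 30.0 F [14.4  5.5 -7.3] q [-0.66  0.24  0.42  1.66 -0.1   1.25  0.11]
[ 0.43890806 -1.78738808 -0.11151624]
0.14114620695926833 118.12974470585881
```

```bash
python3 - <<'E'
import numpy as np
H=np.array([-.0258,.139]);H*=.14/np.linalg.norm(H)
r=lambda f:np.array([[np.cos(f),-np.sin(f)],[np.sin(f),np.cos(f)]])
ty=np.array([np.cos(.33),np.sin(.33)]);tx=np.array([-np.sin(.33),np.cos(.33)])
for f in list(.33+np.arange(1,14)*.066)+[1.2]:
    d=(r(f)@H-r(.33)@H)*100;print([float(round(d@tx,1)),float(round(d@ty,1)),0],round(.33-f,2))
E
```

```text
[-0.2, -0.9, 0] -0.07
[-0.5, -1.8, 0] -0.13
[-0.8, -2.7, 0] -0.2
[-1.1, -3.5, 0] -0.26
[-1.6, -4.3, 0] -0.33
[-2.1, -5.1, 0] -0.4
[-2.6, -5.9, 0] -0.46
[-3.2, -6.6, 0] -0.53
[-3.8, -7.3, 0] -0.59
[-4.5, -7.9, 0] -0.66
[-5.2, -8.5, 0] -0.73
[-5.9, -9.0, 0] -0.79
[-6.7, -9.5, 0] -0.86
[-6.8, -9.6, 0] -0.87
```

move_arm(slide=[[-0.2,-0.9,0],[-0.5,-1.8,0],[-0.8,-2.7,0],[-1.1,-3.5,0],[-1.6,-4.3,0],[-2.1,-5.1,0],[-2.6,-5.9,0],[-3.2,-6.6,0],[-3.8,-7.3,0],[-4.5,-7.9,0],[-4.5,-7.9,0]], roll=[-0.07,-0.13,-0.2,-0.26,-0.33,-0.4,-0.46,-0.53,-0.59,-0.66,-0.66])

```text
time: 23.6
position: [0.5193, 0.0895, 0.1774]
tool_rot: [0.892, 3.007, 0.008]
ft_force: [10.2, 6.9, -7.0]
grip_width: 0.909
grip_force: 30.0
```

```bash
python3 - <<'E'
from h import *
plan([(.509,.0597,.177,67.8)]);s=monitor.get_state();print(s['torque'])
c0=np.array([.647,.032]);p=np.array(s['position'])[:2];print(np.linalg.norm(p-c0),np.degrees(np.arctan2(*(p-c0)[::-1])))
E
```

```text
t 23.6 p [0.5193 0.0895 0.1774] psi 56.9 tilt 0.41 grip 0.909 30.0 F [10.2  6.9 -7. ] q [-0.59  0.08  0.39  1.84 -0.03  1.23  0.8 ]
[-0.76, -3.06, 0.03] -0.189
[ 0.47006414 -1.79308356  0.17365982]
0.14000611134743898 155.75788845832864
```

move_arm(slide=[[-0.2,-0.8,0],[-0.4,-1.6,0],[-0.6,-2.3,0],[-0.7,-2.8,0],[-0.8,-3.2,0],[-0.8,-3.2,0]], roll=[-0.05,-0.1,-0.15,-0.18,-0.19,-0.19])

```text
time: 24.2
position: [0.5104, 0.0619, 0.1774]
tool_rot: [0.599, 3.074, 0.013]
ft_force: [16.4, 13.7, -14.0]
grip_width: 0.903
grip_force: 30.0
```

move_arm(slide=[[0,-0.1,0],[0,-0.2,0],[0,-0.3,0],[0,-0.3,0]], roll=[0,0,0,0])

```text
time: 24.6
position: [0.5103, 0.0618, 0.1773]
tool_rot: [0.597, 3.073, 0.018]
ft_force: [19.4, 18.8, -16.3]
grip_width: 0.908
grip_force: 30.1
```

```bash
python3 - <<'E'
from h import *
plan([(.509,.0597,.177,67.8)]);s=monitor.get_state();print(s['torque'])
c0=np.array([.647,.032]);p=np.array(s['position'])[:2];print(np.linalg.norm(p-c0),np.degrees(np.arctan2(*(p-c0)[::-1])))
E
```

```text
t 24.6 p [0.5103 0.0618 0.1773] psi 68.0 tilt 0.92 grip 0.908 30.1 F [ 19.4  18.8 -16.3] q [-0.56  0.04  0.4   1.87 -0.03  1.22  1.04]
[0.04, -0.24, 0.03] 0.004
[ 2.58078691 -3.88742234 -0.04255071]
0.13993742708755397 167.70568210617412
```

move_arm(slide=[[0,0,0],[0,0,0],[0,0,0],[0,0,0]], roll=[0,0,0,0], gripper=8.7)

```text
time: 25.0
position: [0.5065, 0.0595, 0.1777]
tool_rot: [0.603, 3.08, 0.014]
ft_force: [6.4, 11.7, -4.1]
grip_width: 1.0
grip_force: 6.7
```

```bash
python3 - <<'E'
from h import *
plan([(.5103,.0618,.177,67.8)]);print(monitor.get_state()['torque'])
E
```

```text
t 25.0 p [0.5065 0.0595 0.1777] psi 67.9 tilt 0.52 grip 1.0 6.7 F [ 6.4 11.7 -4.1] q [-0.56  0.04  0.41  1.87 -0.02  1.23  1.04]
[-0.26, 0.36, 0.07] 0.001
[ 2.39227781 -1.30843885 -0.07837749]
```

move_arm(slide=[[-0.3,0.5,0],[-0.3,0.5,0],[-0.3,0.5,0]], roll=[0,0,0])

```text
time: 25.3
position: [0.5098, 0.0584, 0.1774]
tool_rot: [-0.608, -3.082, -0.004]
ft_force: [1.4, 7.1, -0.9]
grip_width: 0.997
grip_force: 3.0
```

```bash
python3 - <<'E'
from h import *
plan([(.5103,.0618,.177,67.8)]);print(monitor.get_state()['torque'])
T=cams.get_image("top");S=cams.get_image("side");cv2.imwrite("pics/t7.png",T[:,:,::-1]);cv2.imwrite("pics/s7.png",S[:,:,::-1])
E
```

```text
t 25.3 p [0.5098 0.0584 0.1774] psi 67.7 tilt 0.16 grip 0.997 3.0 F [ 1.4  7.1 -0.9] q [-0.56  0.05  0.41  1.86 -0.02  1.23  1.04]
[0.09, 0.34, 0.04] -0.002
[ 1.25159101 -0.24517083  0.00862573]
```

move_arm(slide=[[0.1,0.4,0],[0.1,0.4,0],[0.1,0.4,0],[0.1,0.4,0]], roll=[0,0,0,0])

```text
time: 25.8
position: [0.5103, 0.0598, 0.1771]
tool_rot: [-0.611, -3.081, 0.001]
ft_force: [-1.1, 0.2, -0.4]
grip_width: 1.0
grip_force: 0.0
```

move_arm(slide=[[0,0,0],[0,0,0],[0,0,0],[0,0,0]], roll=[0,0,0,0], gripper=7.4, squeeze=20)

```text
time: 26.2
position: [0.5111, 0.0621, 0.1771]
tool_rot: [0.609, 3.081, 0.003]
ft_force: [2.5, 4.3, -3.4]
grip_width: 0.907
grip_force: 20.0
```

```bash
python3 - <<'E'
from h import *
plan([(.5103,.0618,.177,67.8)]);print(monitor.get_state()['torque'])
E
```

```text
t 26.2 p [0.5111 0.0621 0.1771] psi 67.6 tilt 0.15 grip 0.907 20.0 F [ 2.5  4.3 -3.4] q [-0.56  0.06  0.4   1.86 -0.02  1.23  1.03]
[0.07, -0.06, 0.01] -0.003
[ 0.71117315 -0.65072982 -0.16820826]
```

move_arm(slide=[[0,0,0.1],[0,0,0.23],[0,0,0.36],[0,0,0.5],[0,0,0.62],[0,0,0.74],[0,0,0.87],[0,0,0.99],[0,0,1.11],[0,0,1.24],[0,0,1.24]], roll=[0.12,0.25,0.38,0.52,0.65,0.78,0.91,1.04,1.17,1.3,1.3])

```text
time: 27.3
position: [0.5104, 0.0616, 0.1647]
tool_rot: [-2.35, -2.084, -0.002]
ft_force: [-0.1, 2.9, -0.6]
grip_width: 0.901
grip_force: 20.0
```

```bash
python3 - <<'E'
from h import *
plan([(.5105,.062,.160,67.8)]);print(monitor.get_state()['torque'])
E
```

```text
t 27.3 p [0.5104 0.0616 0.1647] psi -6.9 tilt 0.07 grip 0.901 20.0 F [-0.1  2.9 -0.6] q [-0.6   0.07  0.45  1.88 -0.03  1.21 -0.26]
[0.04, 0.0, 0.47] -1.303
[ 0.69548976 -0.17896198 -0.18156489]
```

move_arm(slide=[[0,0,0.12],[0,0,0.24],[0,0,0.36],[0,0,0.48],[0,0,0.6],[0,0,0.72],[0,0,0.84],[0,0,0.96],[0,0,1.08],[0,0,1.14],[0,0,1.14]], roll=[0.13,0.26,0.38,0.51,0.64,0.76,0.88,1.0,1.12,1.2,1.2])

```text
time: 28.4
position: [0.5098, 0.0621, 0.1534]
tool_rot: [-3.115, -0.398, 0.001]
ft_force: [-1.8, 5.3, 0.3]
grip_width: 0.907
grip_force: 20.0
```

move_arm(slide=[[0,0,0.07],[0,0,0.14],[0,0,0.19],[0,0,0.19]], roll=[0.07,0.14,0.2,0.2])

```text
time: 28.8
position: [0.5098, 0.0623, 0.1515]
tool_rot: [-3.139, -0.086, 0.002]
ft_force: [-0.3, 5.3, 1.0]
grip_width: 0.902
grip_force: 20.0
```

```bash
python3 - <<'E'
from h import *
plan([]);print(monitor.get_state()['torque'])
E
```

```text
t 28.8 p [0.5098 0.0623 0.1515] psi -86.8 tilt 0.12 grip 0.902 20.0 F [-0.3  5.3  1. ] q [-0.65  0.08  0.5   1.89 -0.04  1.18 -1.65]
[ 0.70883772  0.39139779 -0.1547475 ]
```

move_arm(slide=[[0,0,0.05],[0,0,0.1],[0,0,0.1]], roll=[0.05,0.1,0.1], squeeze=30)

```text
time: 29.1
position: [0.5098, 0.0623, 0.1505]
tool_rot: [-3.139, 0.07, 0.002]
ft_force: [-0.8, 5.1, 0.7]
grip_width: 0.897
grip_force: 30.0
```

```bash
python3 - <<'E'
from h import *
plan([]);print(monitor.get_state()['torque'])
E
```

```text
t 29.1 p [0.5098 0.0623 0.1505] psi -92.6 tilt 0.12 grip 0.897 30.0 F [-0.8  5.1  0.7] q [-0.65  0.08  0.51  1.9  -0.04  1.18 -1.75]
[ 0.68437654  0.38057039 -0.11102783]
```

move_arm(slide=[[0,0,0.05],[0,0,0.1],[0,0,0.1]], roll=[0.05,0.1,0.1])

```text
time: 29.4
position: [0.5098, 0.0624, 0.1496]
tool_rot: [-3.132, 0.227, 0.002]
ft_force: [-1.4, 5.9, 1.9]
grip_width: 0.903
grip_force: 30.0
```

```bash
python3 - <<'E'
from h import *
plan([]);print(monitor.get_state()['torque'])
E
```

```text
t 29.4 p [0.5098 0.0624 0.1496] psi -98.3 tilt 0.12 grip 0.903 30.0 F [-1.4  5.9  1.9] q [-0.66  0.08  0.51  1.9  -0.04  1.18 -1.85]
[ 0.68832166  0.49464611 -0.10705091]
```

move_arm(slide=[[0,0,0.05],[0,0,0.1],[0,0,0.1]], roll=[0.05,0.1,0.1])

```text
time: 29.7
position: [0.5098, 0.0625, 0.1487]
tool_rot: [-3.116, 0.383, 0.002]
ft_force: [-1.9, 6.3, 2.5]
grip_width: 0.902
grip_force: 30.0
```

```bash
python3 - <<'E'
from h import *
plan([]);print(monitor.get_state()['torque'])
E
```

```text
t 29.7 p [0.5098 0.0625 0.1487] psi -104.0 tilt 0.13 grip 0.902 30.0 F [-1.9  6.3  2.5] q [-0.66  0.08  0.52  1.9  -0.05  1.17 -1.94]
[ 0.71581948  0.53160153 -0.08154947]
```

move_arm(slide=[[0,0,0.05],[0,0,0.1],[0,0,0.1]], roll=[0.05,0.1,0.1])

```text
time: 30.0
position: [0.5098, 0.0626, 0.1477]
tool_rot: [-3.093, 0.538, 0.002]
ft_force: [-1.4, 5.9, 2.0]
grip_width: 0.902
grip_force: 30.0
```

```bash
python3 - <<'E'
from h import *
plan([]);print(monitor.get_state()['torque'])
E
```

```text
t 30.0 p [0.5098 0.0626 0.1477] psi -109.7 tilt 0.13 grip 0.902 30.0 F [-1.4  5.9  2. ] q [-0.67  0.08  0.52  1.9  -0.05  1.17 -2.04]
[ 0.74001769  0.65140697 -0.07101311]
```

move_arm(slide=[[0,0,0.05],[0,0,0.1],[0,0,0.1]], roll=[0.05,0.1,0.1])

```text
time: 30.3
position: [0.5102, 0.0625, 0.1472]
tool_rot: [-3.064, 0.688, 0.001]
ft_force: [-2.4, 4.8, 3.7]
grip_width: 0.894
grip_force: 30.0
```

```bash
python3 - <<'E'
from h import *
plan([]);print(monitor.get_state()['torque'])
E
```

```text
t 30.3 p [0.5102 0.0625 0.1472] psi -115.3 tilt 0.09 grip 0.894 30.0 F [-2.4  4.8  3.7] q [-0.67  0.08  0.53  1.9  -0.05  1.17 -2.14]
[1.04470093 0.75747338 0.81368572]
```

move_arm(slide=[[0,0,0],[0,0,0],[0,0,0]], roll=[0.05,0.1,0.1])

```text
time: 30.6
position: [0.5102, 0.0627, 0.1471]
tool_rot: [-3.023, 0.845, 0.002]
ft_force: [-2.1, 6.3, 3.9]
grip_width: 0.871
grip_force: 29.8
```

```bash
python3 - <<'E'
from h import *
plan([]);print(monitor.get_state()['torque'])
E
```

```text
t 30.6 p [0.5102 0.0627 0.1471] psi -121.2 tilt 0.17 grip 0.871 29.8 F [-2.1  6.3  3.9] q [-0.68  0.08  0.53  1.9  -0.05  1.17 -2.24]
[ 1.21705221  0.66837126 -0.11032987]
```

The torque spiked to 0.81 Nm and then the pads slipped round the lugs, so the collar is at its stop. I release and rise.

move_arm(slide=[[0,0,0],[0,0,0],[0,0,0],[0,0,0]], roll=[0,0,0,0], gripper=8.7)

```text
time: 31.0
position: [0.5103, 0.0596, 0.1462]
tool_rot: [3.023, -0.852, -0.0]
ft_force: [0.1, -0.3, -0.4]
grip_width: 0.999
grip_force: 0.0
```

```bash
python3 - <<'E'
from h import *
plan([(.5102,.0625,.1475,-117)]);print(monitor.get_state()['torque'])
E
```

```text
t 31.0 p [0.5103 0.0596 0.1462] psi -121.5 tilt 0.05 grip 0.999 0.0 F [ 0.1 -0.3 -0.4] q [-0.67  0.08  0.53  1.9  -0.05  1.17 -2.24]
[-0.16, -0.24, -0.13] -0.078
[ 0.04682983  0.19160238 -0.0257366 ]
```

Free of contact. I rise straight up and move clear.

move_arm(slide=[[0,0,-1.5],[0,0,-4],[0,0,-7],[0,0,-11],[0,0,-14],[0,0,-14]], roll=[0,0,0,0,0,0])

```text
time: 31.6
position: [0.5128, 0.0603, 0.291]
tool_rot: [-3.02, 0.851, -0.011]
ft_force: [-0.1, 0.3, -0.4]
grip_width: 0.999
grip_force: 0.0
```

```bash
python3 - <<'E'
from h import *
plan([(.60,-.2,.29,-100)])
E
```

```text
t 31.6 p [0.5128 0.0603 0.291 ] psi -121.5 tilt 0.46 grip 0.999 0.0 F [-0.1  0.3 -0.4] q [-0.69 -0.01  0.53  1.69  0.01  1.45 -2.29]
[21.03, 17.64, 0.11] -0.375
```

move_arm(slide=[[3,2.5,0],[6,5,0],[9,7.5,0],[12,10,0],[15,12.5,0],[18,15,0],[21,17.6,0],[21,17.6,0]], roll=[-0.05,-0.1,-0.15,-0.2,-0.25,-0.3,-0.37,-0.37])

```text
time: 32.4
position: [0.596, -0.2068, 0.2847]
tool_rot: [3.122, -0.294, -0.004]
ft_force: [-0.7, -1.3, -0.3]
grip_width: 0.997
grip_force: 0.0
```

```bash
python3 - <<'E'
from h import *
T=cams.get_image("top");S=cams.get_image("side")
cv2.imwrite("pics/t9.png",T[:,:,::-1]);cv2.imwrite("pics/s9.png",S[:,:,::-1])
T0=cv2.imread("pics/top0.png")[:,:,::-1]
# collar: grey ring centre and lug darkness near predicted place, no view
X=[.5095,.060]
print("pred collar top px",proj("top",[*X,.141]),proj("side",[*X,.141]))
for n,im in(("top",T),("side",S)):
    H,Sa,V=cv2.split(cv2.cvtColor(im,cv2.COLOR_RGB2HSV)); u=proj(n,[*X,.141])
    m=((Sa<45)&(V>(110 if n=="top" else 150))).astype(np.uint8);k=np.zeros_like(m);cv2.circle(k,tuple(map(int,u)),28,1,-1);m&=k
    cs,_=cv2.findContours(m,cv2.RETR_EXTERNAL,cv2.CHAIN_APPROX_NONE);c=max(cs,key=cv2.contourArea)
    e=cv2.fitEllipse(cv2.convexHull(c));print(n,np.round(e[0],1),np.round(e[1],1),onz(n,e[0],.141))
g=cv2.absdiff(T,np.ascontiguousarray(T0)).max(2)
m=cv2.morphologyEx((g>45).astype(np.uint8),cv2.MORPH_OPEN,np.ones((4,4)))
_,_,st,ce=cv2.connectedComponentsWithStats(m);print([(s[:5].tolist()) for s in st[1:]])
# ASCII-free check of wooden bar direction: brown between post and mould
print("bar px brown:",[T[int(v),int(u)].tolist() for u,v in [proj("top",[.647+(.509-.647)*a,.032+(.06-.032)*a,.13]) for a in(.3,.45,.6)]])
E
```

```text
pred collar top px [275.80806532 256.79341515] [284.2064089  207.65249207]
top [269.6 255.2] [42.1 47.6] [0.51275443 0.07345159 0.141     ]
side [280.8 202.4] [42.8 57.2] [0.5138782  0.08200975 0.141     ]
[[286, 126, 209, 329, 23409], [224, 187, 9, 6, 45], [215, 194, 17, 19, 205], [244, 195, 50, 48, 1491], [294, 214, 14, 7, 77], [225, 220, 9, 5, 42], [282, 252, 5, 5, 23], [291, 257, 6, 10, 57], [552, 268, 12, 10, 100], [121, 393, 149, 78, 5080], [0, 402, 3, 4, 12], [5, 405, 14, 26, 180], [273, 430, 10, 9, 67], [0, 438, 4, 5, 19], [333, 445, 4, 4, 16], [280, 462, 25, 18, 329]]
bar px brown: [[116, 68, 36], [119, 70, 37], [123, 73, 39]]
```

```bash
python3 - <<'E'
from h import *
T=cv2.imread("pics/t9.png")
g=cv2.cvtColor(T,cv2.COLOR_BGR2GRAY)[220:295,235:320];g=cv2.resize(g,None,fx=4,fy=4,interpolation=cv2.INTER_CUBIC)
c=cv2.HoughCircles(g,cv2.HOUGH_GRADIENT,1,10,param1=60,param2=18,minRadius=70,maxRadius=90)
for u,v,r in c[0][:4]: 
    p=(u/4+235,v/4+220);print(p,r/4,onz("top",p,.141))
# lug triangulation aid: where lugs should be at collar 3.2 (tip z .167); stop psi -115
P=np.array([.5095,.06]);a=np.radians(-115+1)
for s in(1,-1):
    X=[*(P+s*.034*np.array([np.cos(a),np.sin(a)])),.167];print(proj("top",X),proj("side",X))
S=cv2.imread("pics/s9.png")
gs=cv2.cvtColor(S,cv2.COLOR_BGR2GRAY)
print(gs[184:232:2,258:314:2])
E
```

```text
(np.float32(275.375), np.float32(257.125)) 19.05 [0.50876884 0.06092281 0.141     ]
(np.float32(275.875), np.float32(254.625)) 21.2 [0.51419614 0.05995528 0.141     ]
[288.95745858 262.99885277] [286.07202946 209.14886998]
[259.92687928 249.51202312] [281.27114359 191.59552215]
[[176 176 178 178 180 179 175 175 178 179 179 176 180 178 179 177 179 178
  180 175 179 178 175 178 177 176 180 180]
 [176 176 178 177 176 182 180 180 179 178 177 178 179 177 178 175 177 181
  178 180 177 179 178 176 177 179 180 180]
 [179 178 176 177 178 176 179 179 176 179 177 180 179 182 183 184 180 179
  180 179 179 180 177 178 177 177 177 177]
 [174 179 178 178 181 181 177 181 181 178 182 179 185 178 177 183 182 178
  181 181 178 178 180 178 177 177 179 179]
 [176 179 180 180 177 181 181 176 184 158 182 159 178 182 184 181 184 184
  180 182 181 178 181 180 178 175 179 182]
 [178 180 180 179 178 180 180 183 177 189  92  87 180 179 182 183 181 183
  187 178 180 184 182 182 180 178 177 183]
 [178 179 180 180 179 183 180 182 187 186  96  88 180 179 180 180 183 180
  183 186 178 180 182 180 180 181 179 182]
 [
[... 1287 characters left out ...]
183 180 180 177 180 175 245 124  57  63  75  83  78  86  81  73  57  57
   59  99 139 128 118 118 116 117 120 119]
 [179 180 177 180 177 176 243 157 101  63  61  66  64  57  62  68  57  66
   87 126 136 125 119 121 120 122 120 113]
 [177 178 182 181 179 176 243 170 140  90  82  66  69  75  75  80  81  93
  126 127 137 116 118 117 116 116 114 113]
 [181 181 180 180 182 182 157 152 137 131  94  94 100 101 100  97  96 115
  136 138 131 120 114 114 112 115 118 122]
 [182 182 181 168 158 139 120 132 136 135 131 111 109 100 103 116 126 136
  137 132 123 114 119 121 125 123 117 120]
 [165 160 137 120 123 124 121 126 135 142 138 135 140 134 142 135 139 139
  135 124 119 114 122 122 120 123 127 126]]
```

```bash
python3 -c "
from bench import workorder; print(workorder.close_job())"
```

```text
the job is handed in; nothing more can be done
None
```

The drain disc, cheese and follower are stacked in the mould, the press arm is at its stop, the collar is screwed down to its stop, and I have handed in the job at about 32 s; the final images fit the collar being down over the mould, but I did not re-check the other bench items, some of which the arm hid.

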